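Clamp a carved plaque in the screw press

TASK

The carved plaque lies ready in the small screw press. Swing the press's folded-down crank handle fully upright, then wind the crank clockwise (seen from above) until the cork pad clamps the plaque with a firm but careful 70 N or so, never anywhere near 150 N, which would crush the carving. Leave the handle standing upright and the press clamped, let go, and disturb neither the plaque's place nor the other things on the bench.

Things in the scene. Friction and masses are not known exactly. Their poses are not given: they have to be found in the camera images.
- press: bench screw press, fixed to the bench: grey base plate 150 x 250 mm and 18 mm thick, two steel columns 18 mm thick at y = +-100 mm, a bridge 52 x 250 mm over them whose top is 166 mm above the bench (bolt heads and a collar up to 173 mm). Origin: centre of the base's underside, on the screw's axis; x across the bridge, y along it, z up.
- axis (a point): point on the vertical crank axis at the height of the handle's fold pivot, 213 mm above the bench.
- pivot (a point): the fold pivot at the outer end of the crank bar, 80 mm from the crank axis and 213 mm above the bench. The crank bar is 10 mm wide and 12 mm high, from the axis to 11 mm past the pivot, its top 15 mm below the pivot's height; its hub is 26 mm wide and reaches 198 mm above the bench. Frame: x points radially outward along the crank bar while the handle is folded, y is the fold axis (horizontal, square to the bar); the frame turns with the handle.
- grip (a point): centre of the handle's round black sleeve, on the handle's axis, 45 mm from the pivot. The sleeve is 22 mm thick, spans 15 to 66 mm from the pivot (the free end) and spins freely about the handle's axis, so an upright handle can be carried round without turning the hand. Folded, the handle lies level above the crank bar, pointing from the pivot inward to the axis; there is free space of 25 mm and more beside and 40 mm below its axis.
- fold (a joint): fold angle of the handle, rad: 0 folded level over the crank bar, 1.57 upright, at its stop. It turns about the pivot's y axis; the hinge is stiff and stays where it is put (about 3.5 N at the grip point moves it).
- crank (a joint): crank angle, rad; grows clockwise seen from above; at 0 the bar points along the press's +x. One turn lowers the pad 40 mm (6.37 mm per rad). Self-locking to about 100 N. Turning takes about 8 N at the upright handle while the pad is free, plus 0.8 N per 10 N of clamping (13.5 N at 70 N); in a pause the felt drag relaxes to 3 to 6 N while free, but still rises about 5 N at a 70 N clamp.
- pad: round cork-faced pad, 44 mm wide, hanging below the press's platen on a stiff spring of 20 N per mm of travel (70 N is 3.5 mm, or 0.55 rad of crank beyond the first touch; contact give adds about 0.1 rad). The origin lies on the crank axis; the pad's cork underside is 92 mm above the origin.
- blank: carved wooden plaque, loose, 110 x 130 x 28 mm, lying flat on the press's base. Origin: centre of its underside. A round carved boss 68 mm wide (62 mm at its flat top) stands up in its middle; the boss is carved by hand, its flat top anywhere from 36 to 50 mm above the plaque's underside.
- mallet: bystander, leave alone: round wooden carver's mallet standing on its head, 76 mm wide, 210 mm tall. Origin: at its underside.
- chisel_a: bystander, leave alone: wood-handled chisel lying flat, 230 mm long. Origin: at its underside.
- chisel_b: bystander, leave alone: wood-handled chisel lying flat, 210 mm long. Origin: at its underside.
- glue: bystander, leave alone: glue bottle, 60 mm wide, 150 mm tall. Origin: at its underside.
- offcut: bystander, leave alone: wooden offcut 130 x 50 x 35 mm. Origin: at its underside.
- sanding_block: bystander, leave alone: cork sanding block 100 x 60 x 30 mm. Origin: at its underside.
- tin: bystander, leave alone: open steel tin, 70 mm wide, 80 mm tall. Origin: at its underside.
There are look-alikes about, which are no part of the job. Of the things shaped like the blank, the wooden one is meant.

How it is judged:
By the outcome, as a careful person would: the job done as asked, in the order asked, and still so for the second after the job is handed in, with the robot touching nothing.
It also fails if it takes over 64 s, if anything falls off the work surface, if the arm or the gripper's body presses on something with over 40 N, if the wrist force passes 120 N, or if a joint passes its speed limit or range.

ROBOT

A 7-joint arm with a two-finger parallel gripper is mounted at the origin on the work surface. World frame = base frame: x ahead of the robot, y to its left, z up, the work surface at z = 0. Lengths are in mm, angles in rad, forces in N, time in s.
With the tool pointing down it reaches from about 425 to 1025 mm from the base axis. Payload 3.6 kg.
Tool frame: the origin (TCP) lies at the very end of the fingers, on their centre line; the grasp point (between the pads) lies 19 mm behind it; y points along the fingers, x is the direction in which the jaws open and shut, and the axes are right-handed (so a half turn about y gives the same grasp; the last joint's range is limited). The gripper opens to 85 mm and grips with 20 to 120 N. Pads are 22 mm wide; open, the fingers measure 114 mm over their backs; the gripper's body (76 mm by 85 mm) begins 54 mm behind the grasp point. The pads swing forward as they close: fully open they stand 13 mm farther back than shut.
Start: joints at [-1.319, 0.591, 0.048, 1.609, -0.033, 0.943, -0.034], TCP at [245.052, 682.334, 231.302] pointing down, gripper open.
Joint ranges: [-2.69, 2.69], [-0.47, 2.24], [-1.27, 1.36], [0.19, 2.51], [-1.53, 4.68], [0.08, 2.07], [-3.09, 3.09]. Speed limits (rad/s): [2.57, 2.57, 3.14, 3.14, 3.14, 3.14, 3.14].

INTERFACE

Orientations are given as a unit quaternion [x, y, z, w].
In Python, from bench import get_state, capture, sign_off gives the robot as it stands.
- The arm moves only by the tool apply_moves, never from a script. Its argument "series" is a list that holds one entry, the list of rows, each a list of 4 numbers: the shift along the tool's x, y, z in m, then the turn about the tool's y in degrees. A call has 1 to 5 rows; each row is the pose to reach, as a shift and turn from the pose measured when the call began, along the tool's axes at that moment; what a row does not reach only later rows make up. A row lasts 1/10 s, in which the tool goes at most 50 mm and 8.59 degrees, less where a joint would pass 70% of its speed; a pose out of reach is approached as far as the arm can. A call with a gripper value outside its range is refused whole. "fingers" is the closure, from 0 (fully open) to 1 (shut), set as the call begins (left out, the last holds). The fingers move at their own pace and stop on an object; "grip_force" is the grip in N (left out, the last holds). Time passes only in rows, so rows that repeat a pose let the fingers close. It gives the time, the measured TCP pose, the force and the opening at its end, in the units of the state.
- get_state(): the state, without advancing time (a new reading comes with each control period).
- capture(name): name is "scene" or "top" or "wrist"; returns a dict with "pixels" (384x512x3 uint8, red, green, blue), "range_z" (384x512 float32, mm along the optical axis (not along the pixel's ray), 0 where there is no reading), "fx", "fy", "cx", "cy" (pixels), "pose" (4x4, takes a point from camera to world coordinates). Camera axes: x right, y up, looking along -z (the intrinsics and any distortion apply to the point x, -y, -z); pixel columns grow to the right and rows downward; lengths in mm; the calibration is good to about 2 mm. The wrist camera is an equidistant fisheye: a pixel r from the principal point sees the ray r / f radians off the axis. A picture is of the moment at which its call begins.
- sign_off(): hands the job in, once; it reports no verdict.
The state is a dict: "time": time; "joint_pos": joint angles; "joint_vel": joint speeds; "tau": joint torques, N m; "tcp_pos": TCP position; "eef_rot": TCP orientation; "force": force on the tool from outside, world axes, zero at the start; "torque": the same for the moment, N m; "finger_gap": opening from 0.0 (shut) to 1.0 (fully open).
Only numpy, scipy, OpenCV 4.12 (cv2) and the standard library are available. Lean on these libraries where they do the work, as an engineer would, in place of code of your own. Each camera call takes 0.05 s, during which the arm holds its last target.

## Working session

There is one attempt and no reset: what is moved stays moved. The work goes in short steps, Python scripts to look and compute and a tool call to move; the robot and the scene stay as the last step left them, time stands still between calls to the robot, and variables do not carry over. Pictures are saved under pics/ and viewed, and the job is handed in when it is done.

Besides the shell and the picture viewer there is one more tool, called after "Emit:" as a command line: name --argument value ..., lists and objects as JSON in quotes. apply_moves: Moves the arm, as the interface text tells. Its arguments: {"type":"object","properties":{"series":{"type":"array","items":{"type":"array","items":{"type":"array","items":{"type":"number"}}}},"fingers":{"type":"number"},"grip_force":{"type":"number"}},"required":["series"]}

```bash
ls; mkdir -p pics; python3 - <<'E'
from bench import *
import cv2,numpy as np,pickle
print(get_state())
for n in("scene","top","wrist"):
    c=capture(n); cv2.imwrite(f"pics/{n}0.png",c["pixels"][:,:,::-1]); pickle.dump(c,open(f"{n}0.pkl","wb"))
    print(n,c["fx"],c["fy"],c["cx"],c["cy"],np.round(c["pose"],3).tolist(),[k for k in c])
E
```

```text
pics
{'time': 0.0, 'joint_pos': array([-1.31948728,  0.592112  ,  0.04832915,  1.60981059, -0.03331247,
        0.94271738, -0.03366708]), 'joint_vel': array([-6.31956180e-04, -9.40609371e-05, -4.46550991e-04, -4.44616161e-04,
       -3.29862182e-05, -1.28442909e-04,  1.25069426e-03]), 'tau': array([-1.22229076e-04, -5.48689055e+01,  1.54672500e+00, -1.98124284e+01,
        9.34030133e-03,  8.81079468e-03, -3.79542968e-06]), 'tcp_pos': array([244.79181787, 681.54916   , 230.1512415 ]), 'eef_rot': array([ 0.57883974,  0.40621492, -0.40745545, -0.57785296]), 'force': array([0.31915964, 0.99799772, 0.53324467]), 'torque': array([0.05214965, 0.03428348, 0.03220857]), 'finger_gap': 1.0058075596830005}
scene 487.8283738869807 487.8283738869807 261.0439764155771 186.60175027440417 [[0.504, -0.496, 0.707, 1560.079], [0.863, 0.287, -0.415, -553.633], [0.003, 0.82, 0.573, 947.659], [0.0, 0.0, 0.0, 1.0]] ['pixels', 'range_z', 'fx', 'fy', 'cx', 'cy', 'pose']
top 466.9580167133097 466.9580167133097 253.59874039648048 182.81221002127094 [[0.005, 0.998, -0.061, 480.621], [-1.0, 0.006, 0.013, 62.194], [0.013, 0.061, 0.998, 1594.123], [0.0, 0.0, 0.0, 1.0]] ['pixels', 'range_z', 'fx', 'fy', 'cx', 'cy', 'pose']
wrist 297.3186396354542 297.3186396354542 252.71654172785324 193.48207595310384 [[0.339, -0.89, -0.305, 165.927], [0.941, 0.32, 0.112, 710.69], [-0.002, -0.324, 0.946, 374.535], [0.0, 0.0, 0.0, 1.0]] ['pixels', 'range_z', 'fx', 'fy', 'cx', 'cy', 'pose']
```

View pics/scene0.png

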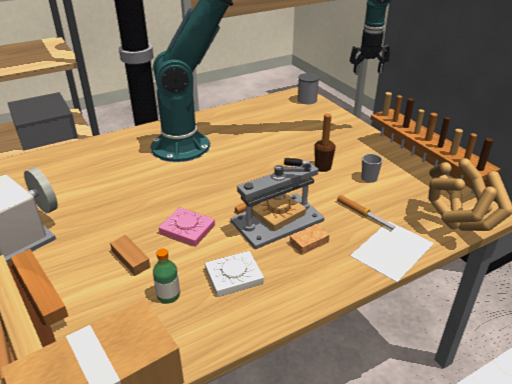

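View pics/top0.png

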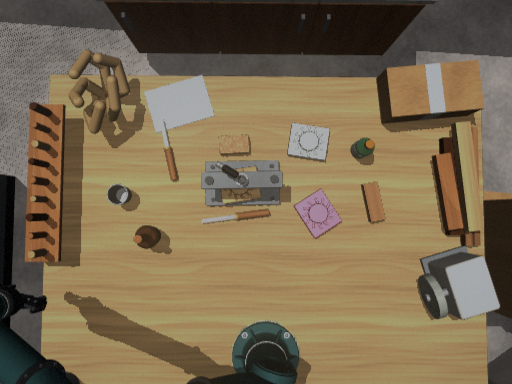

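View pics/wrist0.png

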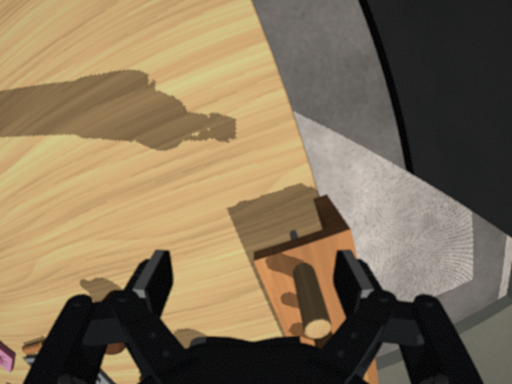

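The scene view shows the press at about (280,205), with the mallet behind it at (325,150). In the top view the press is at (242,183), and the black handle runs from about (220,166) to (248,185). Next I'll zoom in and measure.

```bash
cat > h.py <<'E'
import cv2,numpy as np,pickle
from scipy.spatial.transform import Rotation as R
def proj(c,P):
    P=np.atleast_2d(P); T=np.linalg.inv(c["pose"]); q=P@T[:3,:3].T+T[:3,3]
    return np.c_[c["cx"]+c["fx"]*q[:,0]/-q[:,2], c["cy"]-c["fy"]*q[:,1]/-q[:,2]]
def cloud(c):
    z=c["range_z"]; v,u=np.mgrid[:z.shape[0],:z.shape[1]]
    q=np.stack([(u-c["cx"])/c["fx"]*z,-(v-c["cy"])/c["fy"]*z,-z],-1)
    return q@c["pose"][:3,:3].T+c["pose"][:3,3]
def ray(c,u,v,h):
    d=c["pose"][:3,:3]@np.array([(u-c["cx"])/c["fx"],-(v-c["cy"])/c["fy"],-1]);o=c["pose"][:3,3]
    return o+d*(h-o[2])/d[2]
E
python3 - <<'E'
from h import *
t=pickle.load(open("top0.pkl","rb"));s=pickle.load(open("scene0.pkl","rb"))
a=t["pixels"][140:225,185:300];a=cv2.resize(a,None,fx=6.5,fy=6.5,interpolation=cv2.INTER_NEAREST);cv2.imwrite("pics/tz.png",a[:,:,::-1])
a=s["pixels"][145:250,220:345];a=cv2.resize(a,None,fx=5.6,fy=5.6,interpolation=cv2.INTER_NEAREST);cv2.imwrite("pics/sz.png",a[:,:,::-1])
W=cloud(t)
np.set_printoptions(linewidth=220)
print(W[155:215:2,195:290:3,2].astype(int))
# base-plate corners / bridge mask
px=t["pixels"].astype(int)
for lo,hi,n in((150,172,"bridge"),(203,240,"handle"),(188,200,"bar")):
    m=((W[...,2]>lo)&(W[...,2]<hi)); m[:140]=0;m[230:]=0;m[:,:190]=0;m[:,300:]=0
    p=W[m]; 
    if len(p)>3: print(n,len(p),p.mean(0),cv2.minAreaRect(p[:,:2].astype(np.float32)))
E
```

```text
[[   4    0    5    0    2    0   -1   -3    0    1   -5   -7    5    0   -3   -2    0    2    0    1   -1   -3    0    6    0   -4   -6   -1    3   -9   -1    2]
 [   3   -2   -2    2    0    4   -2   -3   -1    0   -1   -3    3    0   -1   -2    0    4    0   -3    2   -1    6    0 1594   -1    1    6    1   -2 1594   -1]
 [  -3   -2   -1   -5    5    3   -4    2    0   -3    4   -3    5    1    1    1   -1    4    0    1    2   -3    0   -4   -1    0   -7   -1    0   -1   -6   -2]
 [   1   -1    3   -1   18   14   19   15  215   24   17   17   14   15    6   19   20   22   19   17   16   19   17   21   18   17   16   14   -7    1    2    4]
 [   1    3   -4    2   18   17   19  195  217  212   14   19   17   14   15   25   19   16   14   12   17   15   19   25   16   13   17   15   -5    5    6    0]
 [  -1    0   -3    3   20   19   22  215  217  222  221   16   23   16   24   10   17   15   16   12   15   16   10   13   16   26   26   17    8    1    1   -8]
 [   0    7   -1   -4   16   22   20   16  218  227  220  219   13   27   13   23   17   43   40   51   44   20   14   23 
[... 3547 characters left out ...]
 -1   10   20   22   14   25   21   21   16    7   -1   -9    0    1    3   -2]
 [   0   -7   -7    2    1    2    4   -2    1    1    4    1   -2   -2   25   23   27   25   15   18   23   20   22   23   14   -3    3    2    1   -4   -1    0]]
bridge 1148 [577.75364728  80.26838274 165.34345276] ((579.3467407226562, 80.79188537597656), (52.174278259277344, 249.7906494140625), 1.6668286323547363)
handle 161 [603.96302888 120.90188649 222.25671437] ((606.0629272460938, 124.19827270507812), (73.95518493652344, 21.453617095947266), 58.4649772644043)
bar 55 [583.89144995  88.84776374 196.36740843] ((601.2755737304688, 113.38225555419922), (102.27425384521484, 23.9989070892334), 54.97884750366211)
```

View pics/tz.png

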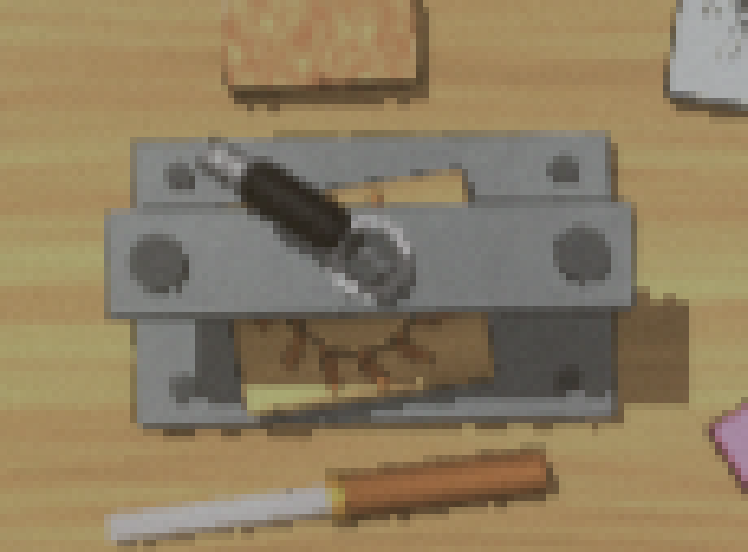

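View pics/sz.png

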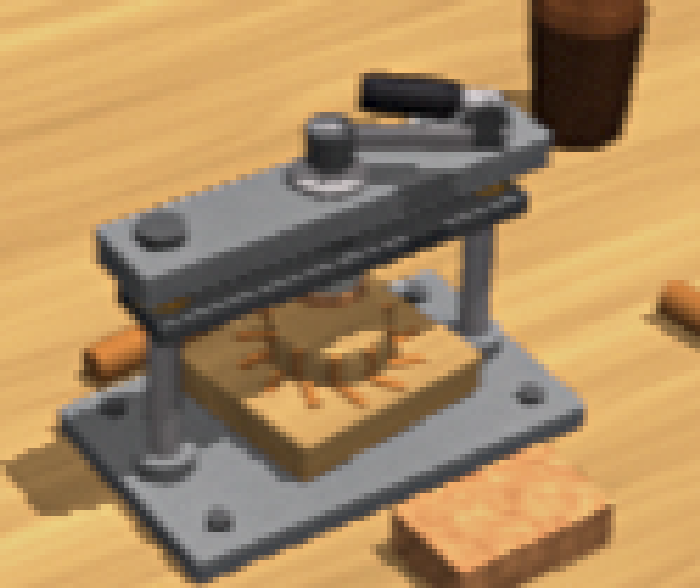

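The handle runs from the pivot in the top zoom (218,158) to over the hub at (375,255). It is clear of the bridge. The scene zoom shows the wooden plaque under the pad with a small gap. Next I'll refine the numbers by mask.

```bash
python3 - <<'E'
from h import *
from bench import get_state
t=pickle.load(open("top0.pkl","rb"));s=pickle.load(open("scene0.pkl","rb"))
for n,c,box in(("top",t,(205,255,155,200)),("scene",s,(270,325,150,185))):
    px=c["pixels"].astype(int); m=(px.max(2)<60).astype(np.uint8); M=np.zeros_like(m);M[box[2]:box[3],box[0]:box[1]]=m[box[2]:box[3],box[0]:box[1]]
    k,l,st,ce=cv2.connectedComponentsWithStats(M)
    i=1+np.argmax(st[1:,4]); ys,xs=np.nonzero(l==i)
    r=cv2.minAreaRect(np.c_[xs,ys].astype(np.float32)); b=cv2.boxPoints(r)
    print(n,st[i],ce[i],r)
    print(" sleeve centre z213",ray(c,r[0][0],r[0][1],213).round(1)); print([ray(c,*q,213).round(1).tolist() for q in b])
print("hub z198 top",ray(t,242.7,179.2,198),"pivot",ray(t,218.5,164.3,213))
# hub via press centre: bridge fit
for y,x,z in((0,0,0),):pass
W=cloud(t);m=((W[...,2]>150)&(W[...,2]<180));m[:140]=0;m[230:]=0;m[:,:190]=0;m[:,300:]=0
mm=cv2.morphologyEx(m.astype(np.uint8),cv2.MORPH_OPEN,np.ones((3,3)))
cn=max(cv2.findContours(mm,0,2)[0],key=cv2.contourArea)
r=cv2.minAreaRect(cn);print(r,[ray(t,*q,166).round(1).tolist() for q in cv2.boxPoints(r)],ray(t,*r[0],166))
st=get_state();print(R.from_quat(st["eef_rot"]).as_matrix().round(4))
for n,p in(("axis",(579.3,80.8,198)),):print(proj(t,p),proj(s,p))
E
```

```text
top [222 165  17  13 114] [229.94736842 171.37719298] ((229.75384521484375, 171.43077087402344), (17.116792678833008, 6.945944309234619), 29.744882583618164)
 sleeve centre z213 [598.8 115.  213. ]
[[602.3, 142.1, 213.0], [620.3, 132.1, 213.0], [595.3, 87.8, 213.0], [577.3, 97.9, 213.0]]
scene [315 150  10  21 190] [319.65789474 159.68947368] ((319.5, 160.0), (20.0, 9.0), 90.0)
 sleeve centre z213 [623.2 189.7 213. ]
[[571.2, 211.1, 213.0], [584.4, 234.1, 213.0], [672.1, 169.7, 213.0], [659.6, 148.1, 213.0]]
hub z198 top [576.9532105   76.58946691 198.        ] pivot [619.82843126 148.51341673 213.        ]
((241.41444396972656, 179.22171020507812), (17.016597747802734, 81.16376495361328), 88.85424041748047) [[602.0, 205.8, 166.0], [608.5, -43.0, 166.0], [556.1, -44.1, 166.0], [549.8, 204.2, 166.0]] [579.07190156  80.85796422 166.        ]
[[ 3.379e-01 -5.000e-04 -9.412e-01]
 [ 9.412e-01 -1.700e-03  3.379e-01]
 [-1.800e-03 -1.000e+00 -1.000e-04]]
[[241.29939523 178.41059426]] [[278.81398012 167.54098425]]
```

The axis is at about (579,80.5), with the bar heading about 60° in the world. I'll travel above the handle and turn the jaws square to it.

Emit:
apply_moves --series '[[[-0.028,-0.02,-0.035,8],[-0.056,-0.04,-0.07,16],[-0.084,-0.06,-0.105,24],[-0.112,-0.08,-0.14,32],[-0.14,-0.08,-0.175,40]]]' --fingers 0.0 --grip_force 20

```text
time: 0.65
tcp_pos: [364.2, 490.7, 313.7]
eef_rot: [-0.682, -0.184, 0.181, 0.684]
force: [0.6, 0.9, -0.1]
finger_gap: 1.002
```

```bash
cat > d.py <<'E'
from h import *
from bench import get_state
import sys
# usage: d.py x y z heading(of tool x, deg)
s=get_state();M=R.from_quat(s["eef_rot"]).as_matrix()
t=np.array([float(a) for a in sys.argv[1:4]])
hd=np.degrees(np.arctan2(M[1,0],M[0,0]))
print("t",round(s["time"],2),"tcp",s["tcp_pos"].round(1),"head",hd.round(2),"F",s["force"].round(1),"tq",s["torque"].round(2),"gap",round(s["finger_gap"],3),"j7",s["joint_pos"][6].round(2),"tilt",M[2,1].round(4))
print("shift mm",(M.T@(t-s["tcp_pos"])).round(1), "turn",(hd-float(sys.argv[4])+180)%360-180 if len(sys.argv)>4 else '')
E
python3 d.py 597 112 310 -29.8
```

```text
t 0.65 tcp [364.2 490.7 313.7] head 29.92 F [ 0.6  0.9 -0.1] tq [ 0.   -0.07  0.  ] gap 1.002 j7 -0.37 tilt -1.0
shift mm [  12.8    3.  -444.4] turn 59.71906913045825
```

Emit:
apply_moves --series '[[[0.002,0.0,-0.045,8],[0.004,0.0,-0.09,16],[0.006,0.0,-0.135,24],[0.008,0.0,-0.18,32],[0.008,0.0,-0.225,40]]]'

```text
time: 1.15
tcp_pos: [484.0, 298.1, 313.3]
eef_rot: [-0.703, 0.063, -0.065, 0.706]
force: [1.8, -0.4, -0.7]
finger_gap: 1.002
```

```bash
python3 d.py 597 112 310 -29.8
```

```text
t 1.15 tcp [484.  298.1 313.3] head -10.4 F [ 1.8 -0.4 -0.7] tq [0.   0.   0.05] gap 1.002 j7 -0.61 tilt -1.0
shift mm [ 144.7    3.  -162.6] turn 19.399841831870503
```

Emit:
apply_moves --series '[[[0.03,0.001,-0.034,7],[0.06,0.002,-0.068,14],[0.09,0.003,-0.102,19.4],[0.12,0.003,-0.136,19.4],[0.145,0.003,-0.163,19.4]]]'

```text
time: 1.65
tcp_pos: [597.9, 108.7, 309.9]
eef_rot: [-0.682, 0.182, -0.183, 0.684]
force: [0.6, -0.1, -0.2]
finger_gap: 1.003
```

```bash
python3 d.py 597 112 310 -29.8; python3 - <<'E'
from bench import *
import cv2,numpy as np,pickle
c=capture("wrist"); cv2.imwrite("pics/w1.png",c["pixels"][:,:,::-1]); pickle.dump(c,open("w1.pkl","wb"));print(c["pose"].round(2))
E
```

```text
t 1.65 tcp [597.9 108.7 309.9] head -29.91 F [ 0.6 -0.1 -0.2] tq [ 0.03 -0.01  0.05] gap 1.003 j7 -0.5 tilt -1.0
shift mm [-2.4 -0.1  2.4] turn -0.10579639722629963
[[ 8.7000e-01  4.7000e-01  1.6000e-01  6.3910e+02]
 [-5.0000e-01  8.2000e-01  2.8000e-01  1.8138e+02]
 [ 0.0000e+00 -3.2000e-01  9.5000e-01  4.5444e+02]
 [ 0.0000e+00  0.0000e+00  0.0000e+00  1.0000e+00]]
```

View pics/w1.png

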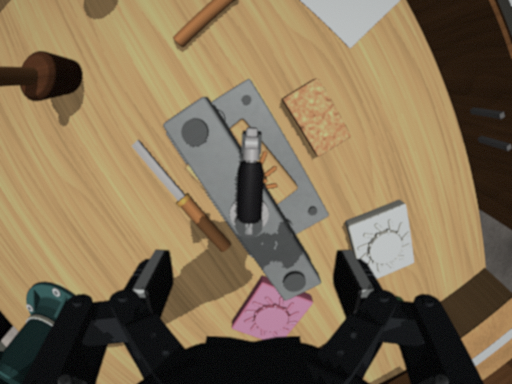

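The wrist view shows the sleeve vertical in the picture, from (250,160) to (249,222), with the pivot end at (252,130). I'll cast fisheye rays.

```bash
cat >> h.py <<'E'
def fray(c,u,v,h):
    x,y=(u-c["cx"]),(v-c["cy"]);r=np.hypot(x,y);a=r/c["fx"]
    q=np.array([x/r*np.sin(a),-y/r*np.sin(a),-np.cos(a)]);d=c["pose"][:3,:3]@q;o=c["pose"][:3,3]
    return o+d*(h-o[2])/d[2]
E
python3 - <<'E'
from h import *
c=pickle.load(open("w1.pkl","rb"));px=c["pixels"].astype(int)
m=(px.max(2)<70).astype(np.uint8);M=np.zeros_like(m);M[120:235,225:285]=m[120:235,225:285]
k,l,st,ce=cv2.connectedComponentsWithStats(M);i=1+np.argmax(st[1:,4]);print(st[i],ce[i])
for v in range(155,232,6):
    x=np.nonzero(l[v]==i)[0]
    if len(x):
        a=fray(c,x.min(),v,213);b=fray(c,x.max()+1,v,213); print(v,x.min(),x.max(),((a+b)/2).round(1),np.hypot(*(a-b)[:2]).round(1))
ax=np.array([579,80.5]);u=np.array([np.cos(np.radians(60.2)),np.sin(np.radians(60.2))])
for v in(160,190,222):
    p=fray(c,250,v,213)[:2]-ax; print(v,p@u,p@np.array([-u[1],u[0]]))
a=px[100:260,180:330].astype(np.uint8);cv2.imwrite("pics/w1z.png",cv2.resize(a,None,fx=3.7,fy=3.7,interpolation=0)[:,:,::-1])
E
```

```text
[ 236  160   49   65 1628] [250.88267813 192.76842752]
161 241 245 [605.9 138.8 213. ] 4.2
167 239 261 [608.4 131.5 213. ] 19.2
173 238 263 [606.2 126.8 213. ] 21.8
179 237 262 [602.8 122.7 213. ] 22.0
185 237 264 [600.9 117.7 213. ] 23.8
191 237 267 [599.3 112.4 213. ] 26.5
197 236 271 [597.7 107.  213. ] 31.0
203 237 275 [596.8 101.1 213. ] 33.9
209 237 279 [595.6  95.4 213. ] 37.7
215 237 283 [594.3  89.5 213. ] 41.5
221 239 284 [592.6  83.8 213. ] 41.0
160 64.83374247795328 0.2121746844699004
190 38.651705074346566 0.34754914730631725
222 8.733763951671182 0.5203181853177612
```

View pics/w1z.png

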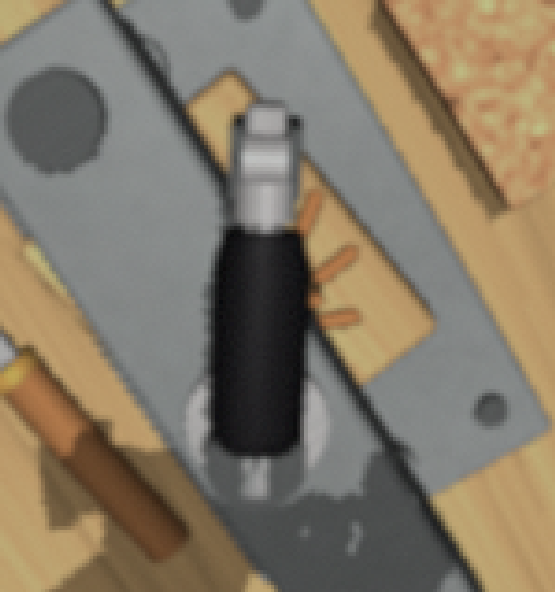

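```bash
python3 d.py 597.4 112.6 195 -29.8
```

```text
t 1.7 tcp [601.2 101.3 310.7] head -30.38 F [ 2.9 -5.   2. ] tq [-0.3  -0.17 -0.08] gap 0.999 j7 -0.49 tilt -1.0
shift mm [ -9.9 115.6   7.6] turn -0.5799089936598989
```

The arm was still settling, so I'll go above the target slowly and check.

Emit:
apply_moves --series '[[[-0.01,0.02,0.008,-0.6],[-0.01,0.03,0.008,-0.6],[-0.01,0.03,0.008,-0.6],[-0.01,0.03,0.008,-0.6],[-0.01,0.03,0.008,-0.6]]]'

```text
time: 2.2
tcp_pos: [597.1, 113.8, 281.2]
eef_rot: [-0.683, 0.178, -0.184, 0.683]
force: [0.9, -0.1, 0.3]
finger_gap: 1.001
```

```bash
python3 d.py 597.4 112.6 195 -29.8; python3 - <<'E'
from bench import *
from h import *
c=capture("wrist"); cv2.imwrite("pics/w2.png",c["pixels"][:,:,::-1]); pickle.dump(c,open("w2.pkl","wb"))
px=c["pixels"];cv2.imwrite("pics/w2z.png",cv2.resize(px[80:280,160:360],None,fx=3,fy=3,interpolation=0)[:,:,::-1])
s=get_state();print(s["tcp_pos"])
E
```

```text
t 2.2 tcp [597.1 113.8 281.2] head -29.72 F [ 0.9 -0.1  0.3] tq [0.04 0.02 0.  ] gap 1.001 j7 -0.49 tilt -1.0
shift mm [ 0.1 86.2 -1.1] turn 0.0804586389358235
[597.19328803 113.68257091 281.34075832]
```

View pics/w2z.png

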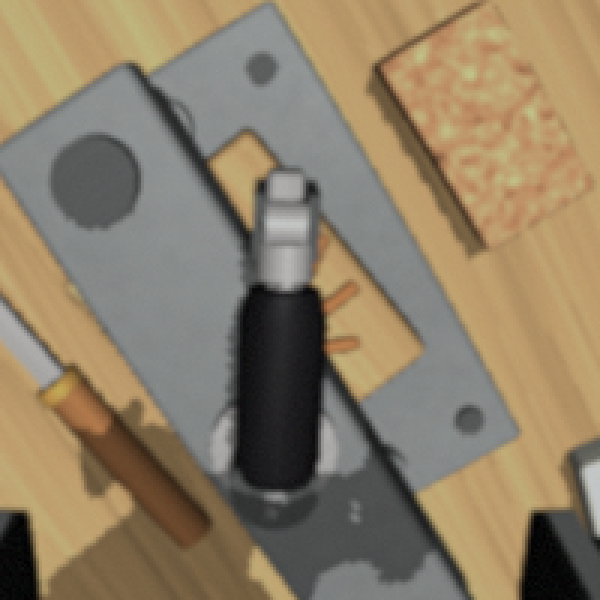

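The sleeve in the zoom runs from (286,285) to (278,488), centre about (282,385), midway between the fingertips.

```bash
python3 - <<'E'
from h import *
c=pickle.load(open("w2.pkl","rb"))
ax=np.array([579,80.5]);u=np.array([np.cos(np.radians(60.2)),np.sin(np.radians(60.2))])
for n,x,y in(("near top",284,288),("near mid",284,288),("mid",282,385),("far",279,486),("pivot barrel end",287,172)):
  for z in(213,224):
    p=fray(c,160+x/3,80+y/3,z)[:2]; q=p-ax; print(n,z,p.round(1),"rad %.1f lat %.1f"%(q@u,q@np.array([-u[1],u[0]])))
E
```

```text
near top 213 [610.8 134.7] rad 62.8 lat -0.7
near top 224 [612.2 137.4] rad 65.9 lat -0.5
near mid 213 [610.8 134.7] rad 62.8 lat -0.7
near mid 224 [612.2 137.4] rad 65.9 lat -0.5
mid 213 [597.6 112.6] rad 37.1 lat -0.2
mid 224 [599.7 116.4] rad 41.4 lat -0.1
far 213 [582.4  87.5] rad 7.7 lat 0.5
far 224 [585.2  92.6] rad 13.6 lat 0.6
pivot barrel end 213 [625.7 159.5] rad 91.7 lat -1.3
pivot barrel end 224 [626.3 160.9] rad 93.3 lat -1.1
```

Emit:
apply_moves --series '[[[0.0,0.03,-0.003,0.5],[0.0,0.06,-0.003,0.5],[0.0,0.085,-0.003,0.5],[0.0,0.086,-0.003,0.5],[0.0,0.086,-0.003,0.5]]]'

```text
time: 2.75
tcp_pos: [596.8, 111.0, 195.8]
eef_rot: [-0.683, 0.181, -0.188, 0.683]
force: [1.2, 0.1, -0.5]
finger_gap: 1.003
```

```bash
python3 d.py 596.5 111 195 -30
```

```text
t 2.75 tcp [596.8 111.  195.8] head -30.22 F [ 1.2  0.1 -0.5] tq [-0.04 -0.07  0.01] gap 1.003 j7 -0.42 tilt -1.0
shift mm [-0.3  0.8 -0.2] turn -0.21585528108192875
```

Now I'll close gently to 20 N.

Emit:
apply_moves --series '[[[0,0.001,0,0],[0,0.001,0,0],[0,0.001,0,0],[0,0.001,0,0],[0,0.001,0,0]]]' --fingers 1.0 --grip_force 20

```text
time: 3.25
tcp_pos: [596.9, 111.1, 195.3]
eef_rot: [-0.682, 0.181, -0.188, 0.683]
force: [-1.1, 0.4, 3.2]
finger_gap: 0.246
```

Emit:
apply_moves --series '[[[0,0,0,0],[0,0,0,0],[0,0,0,0]]]'

```text
time: 3.55
tcp_pos: [596.9, 111.1, 195.4]
eef_rot: [-0.682, 0.181, -0.188, 0.683]
force: [-0.2, 1.1, 1.2]
finger_gap: 0.25
```

```bash
python3 d.py 596.5 111 195 -30
```

```text
t 3.55 tcp [596.9 111.1 195.4] head -30.26 F [-0.2  1.1  1.2] tq [ 0.07  0.13 -0.12] gap 0.25 j7 -0.42 tilt -1.0
shift mm [-0.3  0.4 -0.3] turn -0.2582725973113611
```

The gap of 0.25 means it is holding the 22 mm sleeve. Now I'll swing the first half of the arc, 45 mm about the pivot.

Emit:
apply_moves --series '[[[0,-0.007,0.0005,0],[0,-0.0139,0.0022,0],[0,-0.0204,0.0049,0],[0,-0.0265,0.0086,0],[0,-0.0318,0.0132,0]]]'

```text
time: 4.05
tcp_pos: [603.0, 121.5, 227.3]
eef_rot: [0.683, -0.181, 0.188, -0.682]
force: [3.2, -2.4, -10.6]
finger_gap: 0.246
```

```bash
python3 d.py 619.3 150.1 240 -30.2
```

```text
t 4.05 tcp [603.  121.5 227.3] head -30.29 F [  3.2  -2.4 -10.6] tq [-0.79 -0.6  -0.23] gap 0.246 j7 -0.46 tilt -1.0
shift mm [ -0.2 -12.6  32.9] turn -0.08565401464599631
```

Emit:
apply_moves --series '[[[0,-0.0045,0.0064,0],[0,-0.0082,0.0125,0],[0,-0.0109,0.019,0],[0,-0.0125,0.0259,0],[0,-0.0131,0.033,0]]]'

```text
time: 4.55
tcp_pos: [617.3, 145.2, 241.4]
eef_rot: [0.685, -0.184, 0.187, -0.679]
force: [-5.5, -8.4, 2.1]
finger_gap: 0.25
```

```bash
python3 d.py 619.3 150.1 240 -30.2;python3 - <<'E'
from bench import *
from h import *
c=capture("scene"); pickle.dump(c,open("s2.pkl","wb"))
cv2.imwrite("pics/s2.png",cv2.resize(c["pixels"][90:250,220:380],None,fx=3.7,fy=3.7,interpolation=0)[:,:,::-1])
E
```

```text
t 4.55 tcp [617.3 145.2 241.4] head -30.39 F [-5.5 -8.4  2.1] tq [-1.94  1.01  0.01] gap 0.25 j7 -0.51 tilt -1.0
shift mm [-0.8  1.4  5.3] turn -0.194462626559897
```

View pics/s2.png

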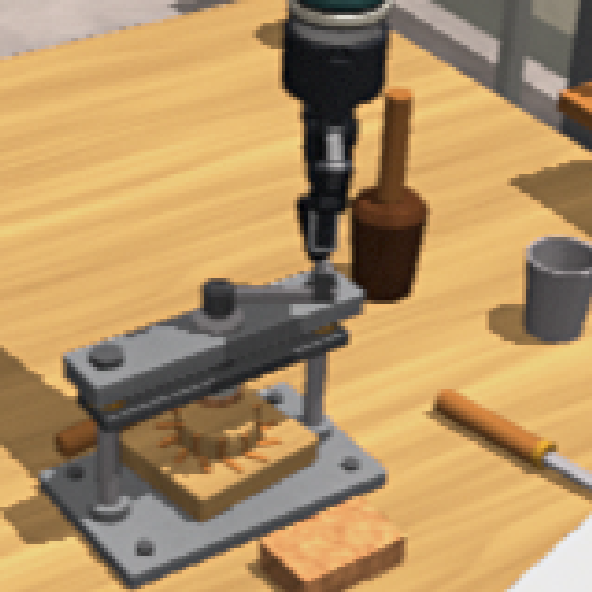

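The handle is nearly upright and the bar has not turned. I'll push outward to the stop.

Emit:
apply_moves --series '[[[0,0.001,0.004,0],[0,0.001,0.007,0],[0,0.001,0.009,0],[0,0.001,0.011,0],[0,0.001,0.011,0]]]'

```text
time: 5.1
tcp_pos: [621.8, 152.5, 241.8]
eef_rot: [0.687, -0.185, 0.186, -0.678]
force: [-4.6, -6.1, 1.8]
finger_gap: 0.248
```

```bash
python3 d.py 619.3 150.1 240 -30.2
```

```text
t 5.1 tcp [621.8 152.5 241.8] head -30.37 F [-4.6 -6.1  1.8] tq [-1.61  0.95 -0.02] gap 0.248 j7 -0.52 tilt -0.9999
shift mm [-0.9  1.9 -3.3] turn -0.1744727993118147
```

Emit:
apply_moves --series '[[[0,0,0.002,0],[0,0,0.004,0],[0,0,0.005,0],[0,0,0.005,0]]]'

```text
time: 5.5
tcp_pos: [622.2, 153.4, 241.9]
eef_rot: [0.689, -0.186, 0.185, -0.676]
force: [-3.0, -6.9, -3.2]
finger_gap: 0.248
```

```bash
python3 d.py 619.3 150.1 240 -30.2
```

```text
t 5.5 tcp [622.2 153.4 241.9] head -30.43 F [-3.  -6.9 -3.2] tq [-1.74  0.72  0.01] gap 0.248 j7 -0.53 tilt -0.9998
shift mm [-0.9  2.  -4.3] turn -0.22754970426308319
```

```bash
python3 - <<'E'
from bench import *
from h import *
for n in("scene","wrist","top"):
    c=capture(n); pickle.dump(c,open(n+"3.pkl","wb"))
    b={"scene":(130,200,260,340),"wrist":(120,330,160,360),"top":(150,210,195,265)}[n]
    im=c["pixels"][b[0]:b[1],b[2]:b[3]];k=560/im.shape[0]
    cv2.imwrite(f"pics/{n}3.png",cv2.resize(im,None,fx=k,fy=k,interpolation=cv2.INTER_CUBIC)[:,:,::-1])
E
```

```text
(no output)
```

View pics/scene3.png

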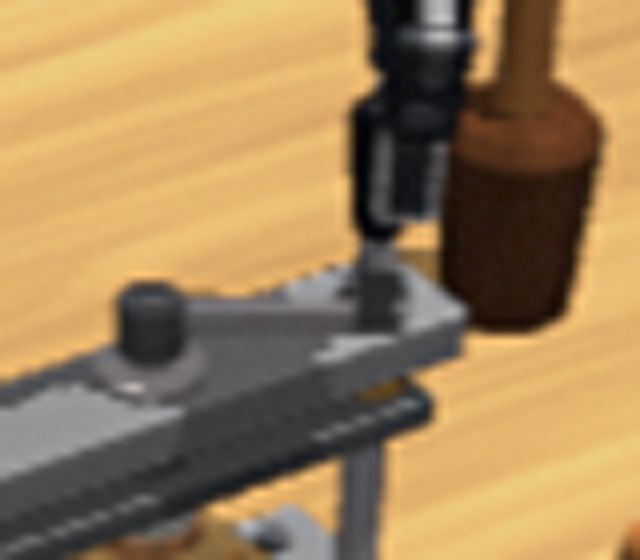

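View pics/wrist3.png

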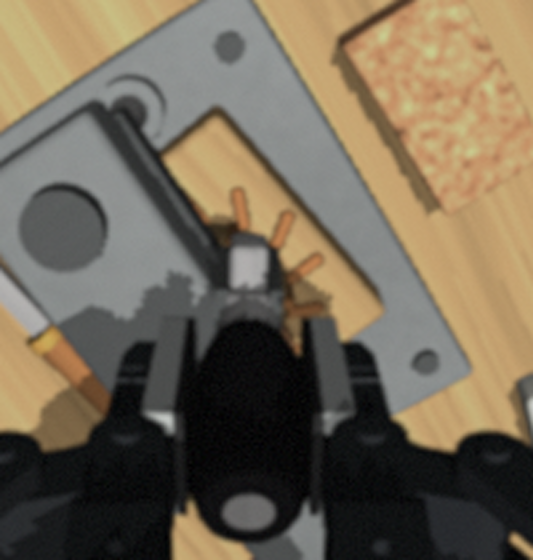

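```bash
python3 d.py 0 0 0;python3 - <<'E'
from h import *
c=pickle.load(open("wrist3.pkl","rb"));k=560/210
ax=np.array([579,80.5]);u=np.array([np.cos(np.radians(59.8)),np.sin(np.radians(59.8))])
for n,x,y,z in(("end",248,512,279),("sleeve bottom outer edge",248,322,228),("bar end top outer",248,236,198),("bar end far",248,285,198)):
    p=fray(c,160+x/k,120+y/k,z)[:2]; q=p-ax; print(n,z,p.round(1),"rad %.1f lat %.1f"%(q@u,q@np.array([-u[1],u[0]])))
E
```

```text
t 5.65 tcp [622.2 153.4 241.9] head -30.43 F [-2.7 -7.4 -3. ] tq [-1.71  0.69 -0.01] gap 0.25 j7 -0.53 tilt -0.9998
shift mm [-459.4  248.9 -442.9] turn 
end 279 [616.1 144. ] rad 73.5 lat -0.2
sleeve bottom outer edge 228 [621.7 153.1] rad 84.2 lat -0.4
bar end top outer 198 [626.  160.3] rad 92.6 lat -0.5
bar end far 198 [618.9 148.3] rad 78.7 lat -0.4
```

View pics/top3.png

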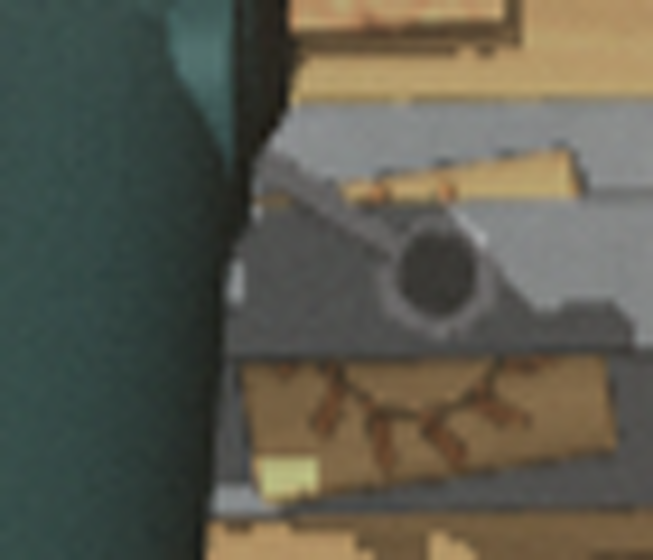

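```bash
python3 - <<'E'
from h import *
c=pickle.load(open("wrist3.pkl","rb"));k=560/210
ax=np.array([579,80.5]);u=np.array([np.cos(np.radians(59.8)),np.sin(np.radians(59.8))])
print("cam rad",(c["pose"][:2,3]-ax)@u,c["pose"][2,3])
for z in range(260,285,3):
    p=fray(c,160+248/k,120+512/k,z)[:2]; r=(p-ax)@u; print(z,r.round(1),"dist from pivot",np.hypot(r-80,z-213).round(1),"phi",np.degrees(np.arctan2(z-213,80-r)).round(1))
M=R.from_quat
# project tool grasp point into wrist image
from bench import get_state
s=get_state();Rm=R.from_quat(s["eef_rot"]).as_matrix()
def fproj(c,P):
    T=np.linalg.inv(c["pose"]);q=T[:3,:3]@P+T[:3,3];a=np.arctan2(np.hypot(q[0],q[1]),-q[2]);n=np.hypot(q[0],q[1]);return np.array([c["cx"]+c["fx"]*a*q[0]/n,c["cy"]-c["fx"]*a*q[1]/n])
for off in([0,0,0],[11,0,0],[-11,0,0],[11,-19,11],[11,-19,-11],[11,0,11],[11,0,-11]):
    p=fproj(c,s["tcp_pos"]+Rm@np.array(off,float));print(off,((p-[160,120])*k).round(0))
for phi in(70,80,90):
    f=np.radians(phi); r=80-66*np.cos(f);P=np.r_[ax+u*r,213+66*np.sin(f)];print(phi,((fproj(c,P)-[160,120])*k).round(0))
E
```

```text
cam rad 171.46917016006117 384.60273632167866
260 55.9 dist from pivot 52.8 phi 62.8
263 58.7 dist from pivot 54.4 phi 66.9
266 61.5 dist from pivot 56.2 phi 70.7
269 64.2 dist from pivot 58.2 phi 74.3
272 67.0 dist from pivot 60.4 phi 77.6
275 69.8 dist from pivot 62.8 phi 80.7
278 72.6 dist from pivot 65.4 phi 83.5
281 75.4 dist from pivot 68.2 phi 86.1
284 78.2 dist from pivot 71.0 phi 88.5
[0, 0, 0] [250. 352.]
[11, 0, 0] [302. 352.]
[-11, 0, 0] [197. 352.]
[11, -19, 11] [310. 352.]
[11, -19, -11] [306. 448.]
[11, 0, 11] [304. 305.]
[11, 0, -11] [301. 395.]
70 [247. 558.]
80 [247. 528.]
90 [247. 485.]
```

Emit:
apply_moves --series '[[[0,0,0.004,0],[0,0,0.008,0],[0,0,0.01,0],[0,0,0.01,0],[0,0,0.01,0]]]' --grip_force 40

```text
time: 6.15
tcp_pos: [624.0, 156.2, 241.7]
eef_rot: [0.692, -0.189, 0.183, -0.672]
force: [-4.6, -9.8, -0.9]
finger_gap: 0.245
```

```bash
python3 d.py 619.3 150.1 240 -30.2
```

```text
t 6.15 tcp [624.  156.2 241.7] head -30.56 F [-4.6 -9.8 -0.9] tq [-2.45  1.23  0.05] gap 0.245 j7 -0.54 tilt -0.9996
shift mm [-0.9  1.9 -7.6] turn -0.356298531566722
```

```bash
cat >> h.py <<'E'
def fproj(c,P):
    T=np.linalg.inv(c["pose"]);q=T[:3,:3]@P+T[:3,3];n=np.hypot(q[0],q[1]);a=np.arctan2(n,-q[2]);return np.array([c["cx"]+c["fx"]*a*q[0]/n,c["cy"]-c["fx"]*a*q[1]/n])
E
python3 - <<'E'
from bench import *
from h import *
s=get_state();print("ytool",R.from_quat(s["eef_rot"]).as_matrix()[:,1].round(3))
c=capture("wrist"); pickle.dump(c,open("wrist4.pkl","wb"))
im=c["pixels"][200:330,190:320];k=4.5
im=cv2.resize(im,None,fx=k,fy=k,interpolation=cv2.INTER_CUBIC)[:,:,::-1].copy()
im=cv2.convertScaleAbs(im,alpha=1.8,beta=10)
ax=np.array([579,80.5]);u=np.array([np.cos(np.radians(59.8)),np.sin(np.radians(59.8))])
for phi in(75,80,85,90):
    f=np.radians(phi); r=80-66*np.cos(f);P=np.r_[ax+u*r,213+66*np.sin(f)];q=((fproj(c,P)-[190,200])*k);print(phi,q.round(0));cv2.circle(im,tuple(int(a) for a in q),2,(0,0,255),-1)
P=np.r_[ax+u*91,198];q=((fproj(c,P)-[190,200])*k);print(q);cv2.circle(im,tuple(int(a) for a in q),2,(0,255,0),-1)
cv2.imwrite(f"pics/wrist4.png",im)
E
```

```text
ytool [-0.016 -0.025 -1.   ]
75 [281. 580.]
80 [280. 554.]
85 [280. 522.]
90 [279. 485.]
[280.49092425  65.24978332]
```

View pics/wrist4.png

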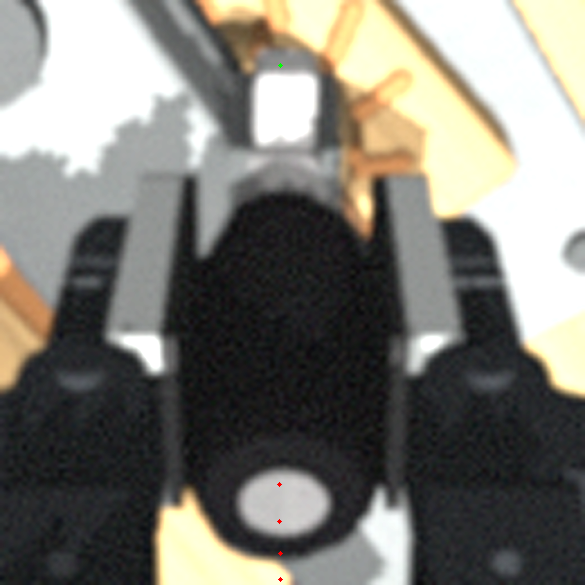

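Emit:
apply_moves --series '[[[0,0,0.008,0],[0,0,0.016,0],[0,0,0.018,0],[0,0,0.018,0],[0,0,0.018,0]]]' --grip_force 60

```text
time: 6.7
tcp_pos: [624.9, 157.1, 241.4]
eef_rot: [0.699, -0.197, 0.18, -0.663]
force: [-14.6, -19.8, 7.7]
finger_gap: 0.24
```

```bash
python3 d.py 619.3 150.1 240 -30.2;  python3 - <<'E'
from bench import *
from h import *
s=get_state();print("ytool",R.from_quat(s["eef_rot"]).as_matrix()[:,1].round(3))
c=capture("wrist"); pickle.dump(c,open("wrist5.pkl","wb"))
im=c["pixels"][200:330,190:320];k=4.5
im=cv2.resize(im,None,fx=k,fy=k,interpolation=cv2.INTER_CUBIC)[:,:,::-1].copy()
im=cv2.convertScaleAbs(im,alpha=1.8,beta=10)
ax=np.array([579,80.5]);u=np.array([np.cos(np.radians(59.8)),np.sin(np.radians(59.8))])
for phi in(80,85,90):
    f=np.radians(phi); r=80-66*np.cos(f);P=np.r_[ax+u*r,213+66*np.sin(f)];q=((fproj(c,P)-[190,200])*k);print(phi,q.round(0));cv2.circle(im,tuple(int(a) for a in q),2,(0,0,255),-1)
P=np.r_[ax+u*91,198];q=((fproj(c,P)-[190,200])*k);print(q);cv2.circle(im,tuple(int(a) for a in q),2,(0,255,0),-1)
cv2.imwrite(f"pics/wrist5.png",im)
E
```

```text
t 6.7 tcp [624.9 157.1 241.4] head -30.97 F [-14.6 -19.8   7.7] tq [-4.82  3.27  0.03] gap 0.24 j7 -0.55 tilt -0.9984
shift mm [-1.2  1.9 -8.8] turn -0.7708543732203168
ytool [-0.037 -0.043 -0.998]
80 [276. 565.]
85 [275. 536.]
90 [274. 500.]
[280.78726156  66.64717665]
```

View pics/wrist5.png

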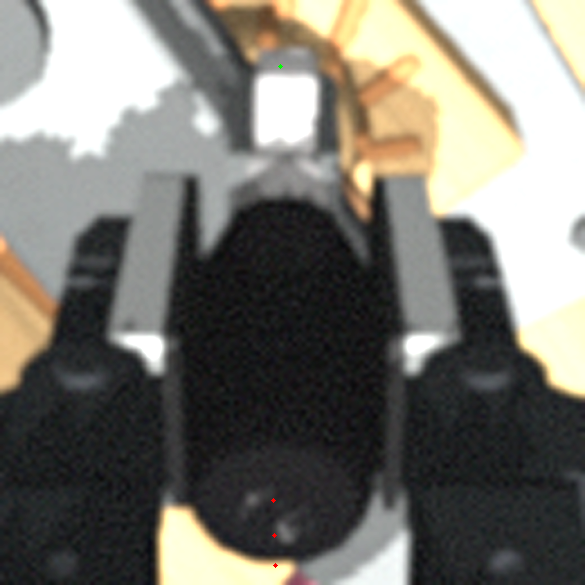

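The handle end now sits at the predicted 90° mark, about (270,502), and the force rose to 25 N with almost no motion, so it is at its stop. The pads slid about 8 mm past the sleeve's axis, so I'll unload, open and re-centre.

Emit:
apply_moves --series '[[[0,0,-0.001,0],[0,0,-0.001,0],[0,0,-0.001,0],[0,0,-0.001,0],[0,0,-0.001,0]]]' --fingers 0.4

```text
time: 7.25
tcp_pos: [625.0, 158.3, 241.8]
eef_rot: [0.699, -0.196, 0.18, -0.664]
force: [-0.4, -0.7, -0.2]
finger_gap: 0.6
```

```bash
python3 d.py 619.3 150.1 240 -30.2;  python3 - <<'E'
from bench import *
from h import *
s=get_state();print("ytool",R.from_quat(s["eef_rot"]).as_matrix()[:,1].round(3))
ax=np.array([579,80.5]);u=np.array([np.cos(np.radians(59.8)),np.sin(np.radians(59.8))])
c=capture("wrist"); pickle.dump(c,open("wrist6.pkl","wb"))
c2=capture("scene"); pickle.dump(c2,open("scene6.pkl","wb"))
im=c["pixels"][200:330,190:320];k=4.5
im=cv2.resize(im,None,fx=k,fy=k,interpolation=cv2.INTER_CUBIC)[:,:,::-1].copy()
im=cv2.convertScaleAbs(im,alpha=1.8,beta=10)
for phi in(80,85,90):
    f=np.radians(phi); r=80-66*np.cos(f);P=np.r_[ax+u*r,213+66*np.sin(f)];q=((fproj(c,P)-[190,200])*k);print(phi,q.round(0));cv2.circle(im,tuple(int(a) for a in q),2,(0,0,255),-1)
P=np.r_[ax+u*91,198];q=((fproj(c,P)-[190,200])*k);print(q);cv2.circle(im,tuple(int(a) for a in q),2,(0,255,0),-1)
cv2.imwrite(f"pics/wrist6.png",im)
im=cv2.resize(c2["pixels"][120:210,250:350],None,fx=6,fy=6,interpolation=cv2.INTER_CUBIC)[:,:,::-1].copy()
for r,z in((80,213),(80,258),(80,279),(0,198)):
    q=(proj(c2,np.r_[ax+u*r,z])[0]-[250,120])*6;print(r,z,q.round());cv2.circle(im,tuple(int(a) for a in q),2,(0,0,255),-1)
cv2.imwrite("pics/scene6.png",im)
E
```

```text
t 7.25 tcp [625.  158.3 241.8] head -30.83 F [-0.4 -0.7 -0.2] tq [ 0.07 -0.05  0.04] gap 0.6 j7 -0.55 tilt -0.9985
shift mm [-0.7  2.3 -9.8] turn -0.6287509590415539
ytool [-0.036 -0.041 -0.999]
80 [280. 569.]
85 [279. 540.]
90 [279. 505.]
[284.15737741  72.46151007]
80 213 [343. 259.]
80 258 [348. 176.]
80 279 [351. 136.]
0 198 [172. 285.]
```

View pics/wrist6.png

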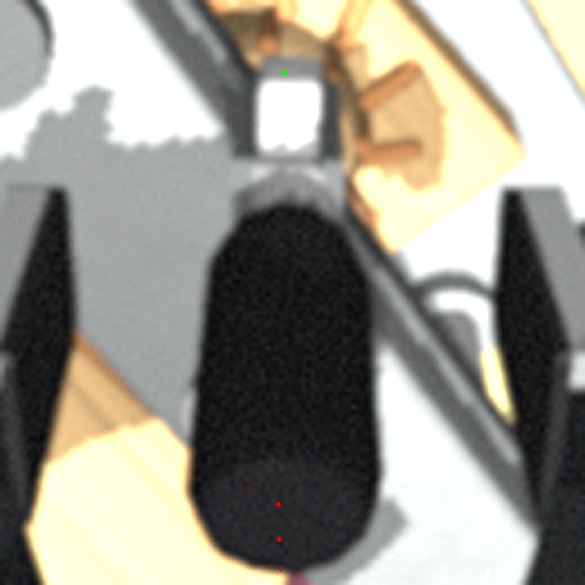

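View pics/scene6.png

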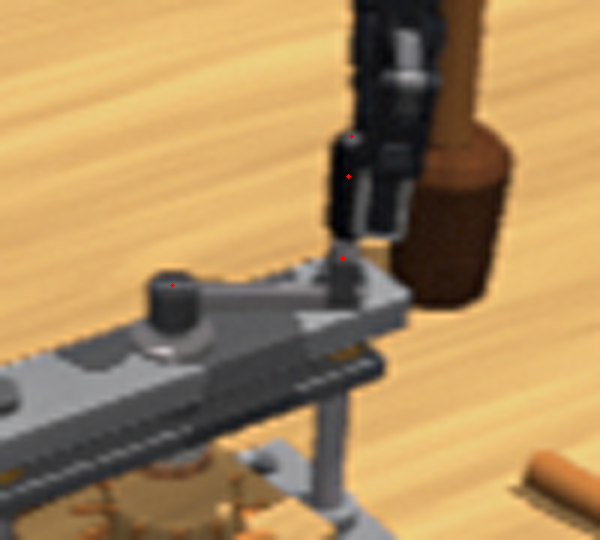

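The handle now stands upright: in the scene zoom the sleeve runs from (345,130) to (345,240), on the predicted markers. I'll re-centre the pads on it and re-grip.

Emit:
apply_moves --series '[[[0,0,-0.005,0],[0,0.001,-0.011,0],[0,0.001,-0.011,0],[0,0.001,-0.011,0]]]'

```text
time: 7.75
tcp_pos: [618.9, 147.4, 241.1]
eef_rot: [0.699, -0.197, 0.18, -0.664]
force: [-0.5, 0.3, 0.0]
finger_gap: 0.601
```

Emit:
apply_moves --series '[[[0,0,0,0],[0,0,0,0],[0,0,0,0],[0,0,0,0]]]' --fingers 1.0 --grip_force 60

```text
time: 8.15
tcp_pos: [618.9, 147.5, 241.4]
eef_rot: [0.699, -0.197, 0.18, -0.664]
force: [-0.2, 1.1, 1.8]
finger_gap: 0.239
```

```bash
python3 d.py 618.6 148.9 241 -30.8; python3 - <<'E'
from bench import *
from h import *
print(R.from_quat(get_state()["eef_rot"]).as_matrix().round(3))
E
```

```text
t 8.15 tcp [618.9 147.5 241.4] head -30.93 F [-0.2  1.1  1.8] tq [-0.08  0.1  -0.08] gap 0.239 j7 -0.54 tilt -0.9985
shift mm [-1.   0.3  1.1] turn -0.13169108004348118
[[ 0.858 -0.036  0.513]
 [-0.514 -0.042  0.857]
 [-0.01  -0.998 -0.055]]
```

Re-gripped and centred. Before winding I'll estimate the boss and pad heights to predict the touch angle.

```bash
cat > wind.py <<'E'
from h import *
from bench import get_state
import sys
C=np.array([578.5,79.0]);Rr=float(sys.argv[2]);st=float(sys.argv[1]);lead=float(sys.argv[3]) if len(sys.argv)>3 else 0;n=5
s=get_state();M=R.from_quat(s["eef_rot"]).as_matrix();p=s["tcp_pos"]
q=p[:2]-C;th=np.arctan2(q[1],q[0]);u=q/np.hypot(*q);t=np.array([u[1],-u[0]])
F=s["force"][:2]
print("t %.2f th %.1f r %.1f z %.1f Frad(out+) %.1f Ftan(cw+) %.1f Fz %.1f gap %.3f ytool %s j %s"%(s["time"],np.degrees(th),np.hypot(*q),p[2],F@u,F@t,s["force"][2],s["finger_gap"],M[:,1].round(3),s["joint_pos"].round(2)))
rows=[]
for k in range(1,n+1):
    a=th-np.radians(lead+st*k); d=np.r_[C+Rr*np.array([np.cos(a),np.sin(a)]),241.4]-p
    rows.append([*(M.T@d/1000).round(4).tolist(),0])
print(rows)
E
python3 wind.py 8 83; python3 - <<'E'
from h import *
ax=np.array([579,80.5])
for f in("scene0.pkl","scene6.pkl","top0.pkl"):
    c=pickle.load(open(f,"rb"));W=cloud(c);d=np.hypot(W[...,0]-ax[0],W[...,1]-ax[1])
    m=(d<31)&(W[...,2]>52)&(W[...,2]<85);z=W[m][:,2];print(f,m.sum(),np.median(z),np.histogram(z,bins=range(50,90,3)))
    ys,xs=np.nonzero(m);print(xs.min(),xs.max(),ys.min(),ys.max())
c=pickle.load(open("scene6.pkl","rb"))
im=cv2.resize(c["pixels"][180:240,240:330],None,fx=8,fy=8,interpolation=cv2.INTER_CUBIC)[:,:,::-1].copy()
cv2.imwrite("pics/padz.png",im)
W=cloud(c);np.set_printoptions(linewidth=250);print(W[186:222,262:296:2,2].astype(int));
E
```

```text
t 8.15 th 59.4 r 79.5 z 241.4 Frad(out+) 0.9 Ftan(cw+) -0.7 Fz 1.8 gap 0.239 ytool [-0.036 -0.042 -0.998] j [-0.71  0.54  0.57  1.8  -0.31  0.95 -0.54]
[[0.0115, -0.0003, 0.0027, 0], [0.0229, -0.0003, 0.0004, 0], [0.0338, -0.0001, -0.0035, 0], [0.044, 0.0, -0.0089, 0], [0.0534, 0.0003, -0.0156, 0]]
scene0.pkl 231 67.0905849652014 (array([ 6, 17, 17, 16, 22, 69, 73, 10,  1,  0,  0,  0,  0]), array([50, 53, 56, 59, 62, 65, 68, 71, 74, 77, 80, 83, 86, 89]))
268 287 199 213
scene6.pkl 234 66.65331803203674 (array([ 5, 23, 16, 16, 27, 68, 68, 10,  1,  0,  0,  0,  0]), array([50, 53, 56, 59, 62, 65, 68, 71, 74, 77, 80, 83, 86, 89]))
268 288 199 213
top0.pkl 32 65.65449186146839 (array([ 0,  0,  0,  1, 13,  7,  9,  0,  2,  0,  0,  0,  0]), array([50, 53, 56, 59, 62, 65, 68, 71, 74, 77, 80, 83, 86, 89]))
236 248 188 190
[[167 168 167 163 164 162 160 156 155 151 151 149 130 131 132 130 130]
 [168 168 162 165 161 157 155 152 153 148 135 133 127 133 129 128 127]
 [167 164 160 947 157 157 154 147 148 135 133 132 131 128 128 130 125]
 [163 161 159 155 154 151 146 145 128 131 131 128 130 127 124 1
[... 1580 characters left out ...]
 46  49  46  46  50  57  53  51  50  52  51  50  49  47  47]
 [947  47  44  47  46  48  47  47  48  51  46  46  46  47  47  48  44]
 [ 44  47  50  47  52  44  49  51  47  43  46  49  42  43  48  46  44]
 [ 43  45  46  44  47  46  45  49  47  47  50  52  46  43  45  45  41]
 [ 40  47  45  43  46  43  47  51  44  45  50  48  46  43  43  39  43]
 [ 38  44  47  47  47  50  48  47  45  49  47  44  42  44  43  38  34]
 [ 33  39  44  47  49  47  46  44  47  49  46  49  47  41  35  29  31]
 [ 31  40  44  46  45  46  44  48  47  47  42  45  40  38  34  30  27]
 [ 25  31  36  44  45  46  47  45  48  47  46  44  38  37  32  26  24]
 [ 25  31  35  38  46  46  46  44  48  48  41  41  36  33  24  27  16]]
```

View pics/padz.png

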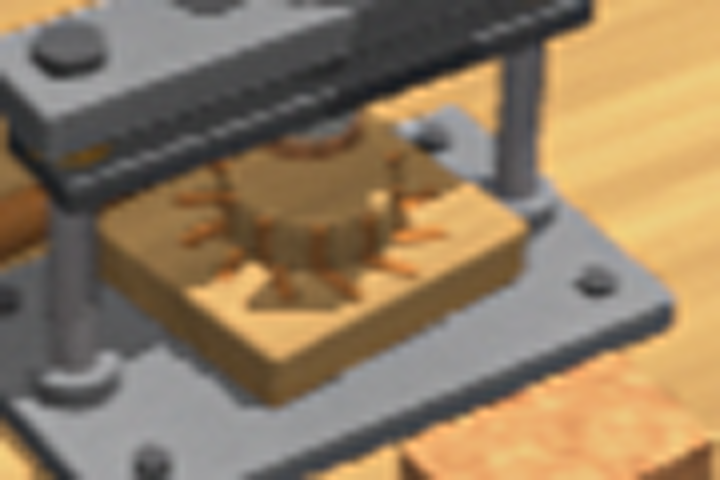

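The boss top is at about 67 mm and the pad underside at about 97 mm, so touch should come roughly 4.7–4.9 rad after the start. Now I'll start winding.

Emit:
apply_moves --series '[[[0.0115,0,0.0027,0],[0.0229,0,0.0004,0],[0.0338,0,-0.0035,0],[0.044,0,-0.0089,0],[0.0534,0,-0.0156,0]]]'

```text
time: 8.65
tcp_pos: [651.7, 108.8, 241.2]
eef_rot: [0.699, -0.201, 0.175, -0.664]
force: [-11.0, 5.4, 8.2]
finger_gap: 0.237
```

```bash
python3 wind.py 8 83 3
```

```text
t 8.65 th 22.2 r 79.0 z 241.2 Frad(out+) -8.1 Ftan(cw+) -9.2 Fz 8.2 gap 0.237 ytool [-0.049 -0.038 -0.998] j [-0.62  0.58  0.57  1.73 -0.32  0.99 -0.47]
[[0.0141, -0.0, -0.0076, 0], [0.0212, 0.0003, -0.0167, 0], [0.027, 0.0008, -0.0267, 0], [0.0314, 0.0013, -0.0374, 0], [0.0342, 0.0019, -0.0487, 0]]
```

Emit:
apply_moves --series '[[[0.014,0,-0.008,0],[0.021,0,-0.017,0],[0.027,0.001,-0.027,0],[0.031,0.001,-0.037,0],[0.034,0.002,-0.049,0]]]'

```text
time: 9.15
tcp_pos: [654.0, 56.2, 241.3]
eef_rot: [0.696, -0.203, 0.171, -0.667]
force: [-5.9, 10.4, 7.4]
finger_gap: 0.237
```

```bash
python3 wind.py 8 82.5 3
```

```text
t 9.15 th -16.8 r 78.8 z 241.3 Frad(out+) -8.7 Ftan(cw+) -8.2 Fz 7.4 gap 0.237 ytool [-0.054 -0.028 -0.998] j [-0.53  0.57  0.56  1.74 -0.32  0.98 -0.38]
[[0.0058, 0.0004, -0.0148, 0], [0.0056, 0.001, -0.0263, 0], [0.0038, 0.0017, -0.0376, 0], [0.0004, 0.0024, -0.0486, 0], [-0.0045, 0.0031, -0.059, 0]]
```

Emit:
apply_moves --series '[[[0.006,0,-0.015,0],[0.0056,0.001,-0.0265,0],[0.004,0.002,-0.0375,0],[0.0005,0.0025,-0.0485,0],[-0.0045,0.003,-0.059,0]]]'

```text
time: 9.65
tcp_pos: [623.0, 13.5, 241.4]
eef_rot: [0.694, -0.2, 0.171, -0.67]
force: [4.1, 9.0, -2.1]
finger_gap: 0.235
```

```bash
python3 wind.py 8 82.5 3
```

```text
t 9.65 th -55.8 r 79.2 z 241.4 Frad(out+) -5.1 Ftan(cw+) -8.5 Fz -2.1 gap 0.235 ytool [-0.048 -0.021 -0.999] j [-0.49  0.53  0.57  1.82 -0.31  0.94 -0.32]
[[-0.0051, 0.0008, -0.015, 0], [-0.0126, 0.0014, -0.0237, 0], [-0.0212, 0.002, -0.0313, 0], [-0.0308, 0.0026, -0.0377, 0], [-0.0411, 0.0031, -0.0426, 0]]
```

Emit:
apply_moves --series '[[[-0.005,0.001,-0.015,0],[-0.0125,0.0015,-0.0237,0],[-0.021,0.002,-0.0313,0],[-0.031,0.0025,-0.0377,0],[-0.041,0.003,-0.0426,0]]]'

```text
time: 10.15
tcp_pos: [570.5, -0.8, 241.5]
eef_rot: [0.693, -0.195, 0.174, -0.672]
force: [7.6, 2.1, -8.3]
finger_gap: 0.239
```

```bash
python3 wind.py 8 82.5 3
```

```text
t 10.15 th -95.7 r 80.2 z 241.5 Frad(out+) -2.9 Ftan(cw+) -7.3 Fz -8.3 gap 0.239 ytool [-0.037 -0.021 -0.999] j [-0.51  0.45  0.58  1.95 -0.29  0.87 -0.31]
[[-0.014, 0.0006, -0.0073, 0], [-0.0253, 0.0009, -0.0092, 0], [-0.0368, 0.0012, -0.0095, 0], [-0.0482, 0.0014, -0.0082, 0], [-0.0594, 0.0015, -0.0054, 0]]
```

Emit:
apply_moves --series '[[[-0.014,0.0005,-0.0088,0],[-0.0255,0.001,-0.011,0],[-0.037,0.001,-0.0115,0],[-0.049,0.001,-0.0102,0],[-0.0605,0.0015,-0.007,0]]]'

```text
time: 10.65
tcp_pos: [519.3, 23.1, 241.5]
eef_rot: [0.693, -0.191, 0.178, -0.672]
force: [9.4, -1.3, -9.9]
finger_gap: 0.239
```

```bash
python3 wind.py 8 83 3
```

```text
t 10.65 th -136.6 r 81.4 z 241.5 Frad(out+) -6.0 Ftan(cw+) -7.4 Fz -9.9 gap 0.239 ytool [-0.026 -0.024 -0.999] j [-0.6   0.38  0.6   2.06 -0.26  0.81 -0.38]
[[-0.0152, 0.0001, 0.0044, 0], [-0.0251, -0.0, 0.0104, 0], [-0.0341, -0.0002, 0.0177, 0], [-0.0419, -0.0004, 0.0263, 0], [-0.0485, -0.0007, 0.0358, 0]]
```

Emit:
apply_moves --series '[[[-0.0155,0,0.004,0],[-0.0257,0,0.01,0],[-0.035,0,0.0173,0],[-0.043,0,0.026,0],[-0.0495,-0.0005,0.036,0]]]'

```text
time: 11.15
tcp_pos: [496.5, 75.3, 241.4]
eef_rot: [0.695, -0.189, 0.181, -0.67]
force: [4.3, -8.1, -3.7]
finger_gap: 0.242
```

```bash
sed -i 's/C=np.array(\[578.5,79.0\])/C=np.array([577.2,78.6])/' wind.py; python3 wind.py 5 83.5 3; python3 - <<'E'
from h import *
from bench import *
c=capture("scene"); pickle.dump(c,open("s7.pkl","wb"))
cv2.imwrite("pics/s7.png",cv2.resize(c["pixels"][120:240,230:340],None,fx=5,fy=5,interpolation=cv2.INTER_CUBIC)[:,:,::-1])
E
```

```text
t 11.15 th -177.7 r 80.7 z 241.4 Frad(out+) -3.9 Ftan(cw+) -8.3 Fz -3.7 gap 0.242 ytool [-0.021 -0.03  -0.999] j [-0.72  0.36  0.6   2.1  -0.24  0.79 -0.5 ]
[[-0.0079, -0.0003, 0.0087, 0], [-0.0107, -0.0005, 0.0155, 0], [-0.0128, -0.0008, 0.0224, 0], [-0.0144, -0.001, 0.0295, 0], [-0.0153, -0.0013, 0.0367, 0]]
```

View pics/s7.png

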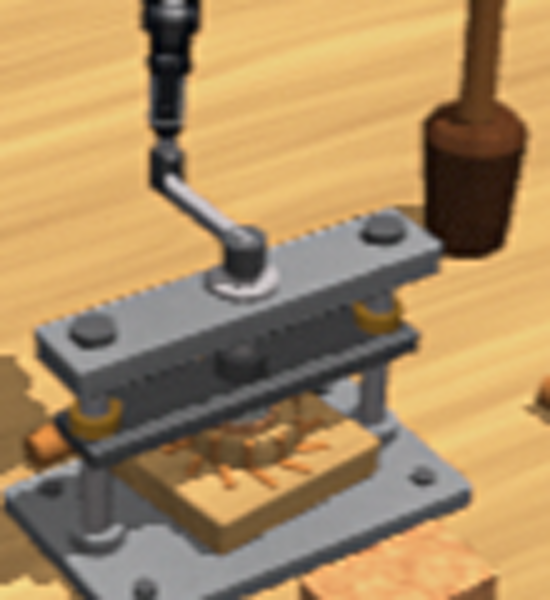

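The platen is down about 26 mm and the pad still appears just above the boss. I'll continue more slowly and watch the tangential force; the free baseline is about 8 N.

Emit:
apply_moves --series '[[[-0.008,0,0.0087,0],[-0.0107,0,0.0155,0],[-0.0128,-0.0005,0.0225,0],[-0.0144,-0.0005,0.0295,0],[-0.0153,-0.001,0.0367,0]]]'

```text
time: 11.7
tcp_pos: [503.2, 112.4, 241.4]
eef_rot: [0.696, -0.188, 0.182, -0.669]
force: [3.0, -9.5, -2.4]
finger_gap: 0.244
```

```bash
python3 wind.py 4 83.5 3;python3 - <<'E'
from h import *
from bench import *
c=capture("scene"); pickle.dump(c,open("s8.pkl","wb"))
cv2.imwrite("pics/s8.png",cv2.resize(c["pixels"][185:235,250:320],None,fx=10,fy=10,interpolation=cv2.INTER_CUBIC)[:,:,::-1])
W=cloud(c);np.set_printoptions(linewidth=250);print(W[194:214,264:294:2,2].astype(int));
E
```

```text
t 11.70 th 155.4 r 81.3 z 241.4 Frad(out+) -6.6 Ftan(cw+) -7.4 Fz -2.4 gap 0.244 ytool [-0.019 -0.035 -0.999] j [-0.78  0.37  0.59  2.07 -0.25  0.8  -0.57]
[[-0.0026, -0.0004, 0.01, 0], [-0.0022, -0.0007, 0.0158, 0], [-0.0015, -0.0009, 0.0216, 0], [-0.0004, -0.0011, 0.0273, 0], [0.0011, -0.0013, 0.0329, 0]]
[[ 29 101 100 102 103 110 114 112 111 113 100 101 103 104 100]
 [100 101 102 101 102 107 106 109 111 106 105 103 103 100 101]
 [103 100  99 103 100 101 105 103 106 102 102 100 102 100 100]
 [ 97 100 102 102 101  97  99 101 105 105 100 103 100  96  94]
 [101 101  99 101 104  96 100 103 101 100 102  96  94  94  90]
 [ 99 104 101 100 101 101 102 100 100 101  96  95  93  89  48]
 [101 103 100 100 102  99 102 104 101  96  97  92  88  45  44]
 [101 102 104 100 101  99  99  98  98  96  90  70  66  46  44]
 [105 101  97 102 100 101  99  94  91  89  79  65 947  45  49]
 [101 102 100 101 103  96  96  89  87  80  76  69  69  67  45]
 [ 99  98  99 100  97  92  89  79  82  80  74  67  69  65  51]
 [103  99  94  96  93  89  78  74  77  78  71  68  68  61  46]
 [100  98  93  92  88  73  73  75  74  71  69  66  64  55  47]
 [ 95  95  93  63  62  69  70  72  73  64  66  65  59  53  47]
 [ 92  87  50  52  56  66  65  65  65  67  63  63  57  48  51]
 [ 84  45  47  53  57  61  62  62  65  63  60  59  48  51  51]
 [ 49  46  45  47  54  55  60  63  62  58  57  61  48  45  47]
 [ 44  44  47  50  53  57  56  57  60  56  51  49  44  48  46]
 [ 45  47  47  45  45  46  51  54  55  51  52  51  49  52  47]
 [ 46  46  49  46  48  48 947  49  52  47  45  44  46  47  47]]
```

View pics/s8.png

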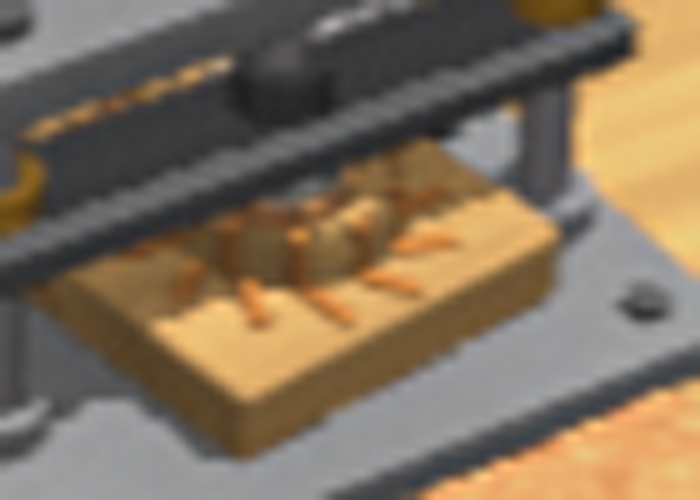

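Emit:
apply_moves --series '[[[-0.0026,0,0.009,0],[-0.0025,-0.0005,0.013,0],[-0.002,-0.0005,0.017,0]]]'

```text
time: 12.05
tcp_pos: [510.2, 124.7, 241.2]
eef_rot: [0.698, -0.189, 0.182, -0.667]
force: [-2.0, -8.5, 5.0]
finger_gap: 0.24
```

```bash
python3 wind.py 3 83.5 3.5
```

```text
t 12.05 th 145.5 r 81.4 z 241.2 Frad(out+) -3.2 Ftan(cw+) -8.2 Fz 5.0 gap 0.240 ytool [-0.021 -0.04  -0.999] j [-0.79  0.39  0.59  2.05 -0.25  0.81 -0.59]
[[-0.0009, -0.0006, 0.0095, 0], [0.0, -0.0008, 0.0138, 0], [0.0011, -0.001, 0.018, 0], [0.0025, -0.0011, 0.0222, 0], [0.0041, -0.0013, 0.0262, 0]]
```

Emit:
apply_moves --series '[[[-0.001,0,0.0095,0],[0,-0.0005,0.0138,0],[0.001,-0.0005,0.018,0]]]'

```text
time: 12.35
tcp_pos: [518.3, 134.7, 241.2]
eef_rot: [0.7, -0.191, 0.182, -0.664]
force: [-4.7, -8.5, 9.2]
finger_gap: 0.235
```

```bash
python3 wind.py 3 83.5 3.5
```

```text
t 12.35 th 136.4 r 81.3 z 241.2 Frad(out+) -2.5 Ftan(cw+) -9.4 Fz 9.2 gap 0.235 ytool [-0.026 -0.046 -0.999] j [-0.8   0.41  0.59  2.02 -0.25  0.83 -0.6 ]
[[0.0006, -0.0007, 0.0096, 0], [0.0021, -0.0009, 0.0136, 0], [0.0039, -0.0011, 0.0176, 0], [0.0059, -0.0013, 0.0215, 0], [0.0081, -0.0015, 0.0253, 0]]
```

Emit:
apply_moves --series '[[[0.0006,-0.001,0.0096,0],[0.002,-0.0015,0.0136,0],[0.004,-0.002,0.0176,0]]]'

```text
time: 12.65
tcp_pos: [526.6, 142.4, 241.3]
eef_rot: [0.703, -0.195, 0.18, -0.66]
force: [-6.0, -8.6, 3.9]
finger_gap: 0.243
```

```bash
python3 wind.py 3 84 3.5
```

```text
t 12.65 th 128.4 r 81.4 z 241.3 Frad(out+) -3.0 Ftan(cw+) -10.0 Fz 3.9 gap 0.243 ytool [-0.037 -0.053 -0.998] j [-0.8   0.43  0.59  1.99 -0.25  0.85 -0.61]
[[0.0015, -0.0007, 0.0096, 0], [0.0036, -0.001, 0.0134, 0], [0.0059, -0.0012, 0.0172, 0], [0.0084, -0.0015, 0.0208, 0], [0.0111, -0.0017, 0.0242, 0]]
```

Emit:
apply_moves --series '[[[0.0015,-0.0007,0.0096,0],[0.0036,-0.001,0.0134,0],[0.006,-0.001,0.0172,0]]]'

```text
time: 12.95
tcp_pos: [536.3, 149.0, 241.2]
eef_rot: [0.706, -0.199, 0.177, -0.657]
force: [-8.6, -7.3, 12.3]
finger_gap: 0.234
```

```bash
python3 wind.py 3 84 4
```

```text
t 12.95 th 120.2 r 81.4 z 241.2 Frad(out+) -2.0 Ftan(cw+) -11.1 Fz 12.3 gap 0.234 ytool [-0.048 -0.059 -0.997] j [-0.8   0.45  0.59  1.96 -0.26  0.88 -0.62]
[[0.0032, -0.001, 0.0099, 0], [0.0059, -0.0013, 0.0134, 0], [0.0087, -0.0016, 0.0167, 0], [0.0117, -0.0019, 0.0199, 0], [0.0149, -0.0021, 0.0229, 0]]
```

Emit:
apply_moves --series '[[[0.003,-0.0015,0.0099,0],[0.006,-0.002,0.0134,0],[0.0085,-0.0025,0.0167,0]]]'

```text
time: 13.25
tcp_pos: [546.2, 153.8, 241.3]
eef_rot: [0.709, -0.205, 0.174, -0.652]
force: [-10.6, -8.6, 6.7]
finger_gap: 0.239
```

```bash
python3 wind.py 2 84 4;python3 - <<'E'
from h import *
from bench import *
c=capture("scene"); pickle.dump(c,open("s9.pkl","wb"))
cv2.imwrite("pics/s9.png",cv2.resize(c["pixels"][120:235,230:340],None,fx=5,fy=5,interpolation=cv2.INTER_CUBIC)[:,:,::-1])
E
python3 wind.py 2 84 4
```

```text
t 13.25 th 112.4 r 81.3 z 241.3 Frad(out+) -3.9 Ftan(cw+) -13.1 Fz 6.7 gap 0.239 ytool [-0.064 -0.065 -0.996] j [-0.79  0.47  0.58  1.93 -0.26  0.91 -0.62]
[[0.0034, -0.0009, 0.0083, 0], [0.0055, -0.0012, 0.0104, 0], [0.0075, -0.0014, 0.0125, 0], [0.0097, -0.0016, 0.0145, 0], [0.0119, -0.0018, 0.0164, 0]]
t 13.30 th 111.9 r 81.4 z 241.3 Frad(out+) -3.3 Ftan(cw+) -11.8 Fz 6.2 gap 0.237 ytool [-0.062 -0.065 -0.996] j [-0.79  0.47  0.58  1.93 -0.26  0.91 -0.62]
[[0.0036, -0.0009, 0.0083, 0], [0.0056, -0.0011, 0.0104, 0], [0.0077, -0.0014, 0.0124, 0], [0.0099, -0.0016, 0.0143, 0], [0.0121, -0.0018, 0.0162, 0]]
```

View pics/s9.png

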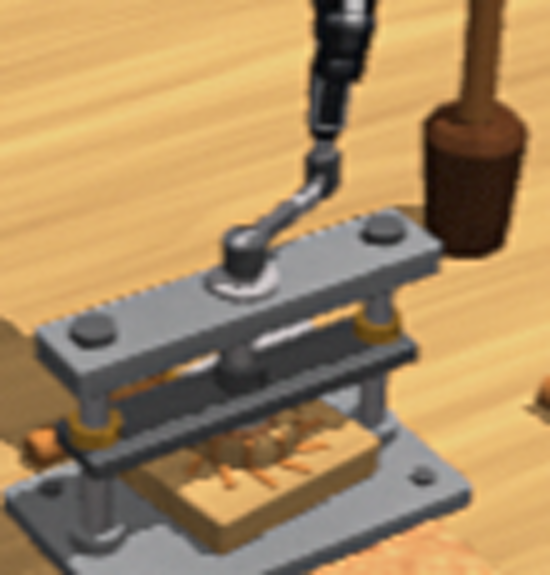

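The pad is seated on the boss at drag 12–13 N, which I estimate as about 55 N of clamping. I'll go a last ~7°.

Emit:
apply_moves --series '[[[0.0039,-0.001,0.009,0],[0.0063,-0.0015,0.011,0],[0.0087,-0.002,0.0133,0]]]'

```text
time: 13.6
tcp_pos: [554.6, 156.7, 241.3]
eef_rot: [0.711, -0.21, 0.17, -0.649]
force: [-12.8, -6.4, 8.2]
finger_gap: 0.239
```

```bash
python3 wind.py 2 84 4
```

```text
t 13.60 th 106.1 r 81.3 z 241.3 Frad(out+) -2.6 Ftan(cw+) -14.0 Fz 8.2 gap 0.239 ytool [-0.079 -0.07  -0.994] j [-0.78  0.49  0.58  1.9  -0.26  0.94 -0.62]
[[0.0043, -0.0011, 0.0079, 0], [0.0065, -0.0013, 0.0098, 0], [0.0088, -0.0016, 0.0116, 0], [0.0111, -0.0018, 0.0134, 0], [0.0136, -0.0021, 0.015, 0]]
```

Drag is 14 N at 106°, and both drag and angle put the clamp at about 70 N. I'll release the tangential load and press the handle outward against its upright stop.

Emit:
apply_moves --series '[[[-0.004,0,0.0035,0],[-0.0073,0,0.0068,0],[-0.009,0,0.008,0],[-0.009,0,0.008,0]]]'

```text
time: 14.0
tcp_pos: [553.8, 157.2, 241.4]
eef_rot: [0.715, -0.209, 0.175, -0.644]
force: [2.0, -16.6, -0.8]
finger_gap: 0.239
```

```bash
python3 wind.py 2 84 4
```

```text
t 14.00 th 106.6 r 82.0 z 241.4 Frad(out+) -16.5 Ftan(cw+) -2.8 Fz -0.8 gap 0.239 ytool [-0.074 -0.082 -0.994] j [-0.8   0.49  0.59  1.9  -0.25  0.94 -0.64]
[[0.0047, -0.0009, 0.0075, 0], [0.0069, -0.0012, 0.0094, 0], [0.0092, -0.0014, 0.0113, 0], [0.0115, -0.0017, 0.013, 0], [0.0139, -0.0019, 0.0147, 0]]
```

It is firm against the stop (16.5 N, 0.7 mm of travel). Next I'll unload and open.

Emit:
apply_moves --series '[[[0,0,0,0],[0,0,0,0]]]'

```text
time: 14.2
tcp_pos: [553.9, 156.4, 241.4]
eef_rot: [0.714, -0.21, 0.175, -0.644]
force: [-0.7, -3.1, 0.4]
finger_gap: 0.242
```

Emit:
apply_moves --series '[[[0,0,0,0],[0,0,0,0],[0,0,0,0],[0,0,0,0],[0,0,0,0]]]' --fingers 0.35

```text
time: 14.7
tcp_pos: [554.0, 156.8, 241.4]
eef_rot: [0.714, -0.209, 0.175, -0.644]
force: [0.0, 0.2, 0.4]
finger_gap: 0.652
```

```bash
python3 wind.py 2 84 4;python3 - <<'E'
from h import *
from bench import *
c=capture("wrist"); pickle.dump(c,open("w10.pkl","wb"))
cv2.imwrite("pics/w10.png",cv2.resize(c["pixels"][160:360,150:360],None,fx=2.8,fy=2.8,interpolation=cv2.INTER_CUBIC)[:,:,::-1])
E
```

```text
t 14.70 th 106.5 r 81.6 z 241.4 Frad(out+) 0.2 Ftan(cw+) 0.1 Fz 0.4 gap 0.652 ytool [-0.073 -0.082 -0.994] j [-0.8   0.49  0.59  1.9  -0.25  0.94 -0.64]
[[0.0044, -0.0009, 0.0078, 0], [0.0066, -0.0012, 0.0097, 0], [0.0089, -0.0014, 0.0115, 0], [0.0112, -0.0017, 0.0133, 0], [0.0136, -0.0019, 0.015, 0]]
```

View pics/w10.png

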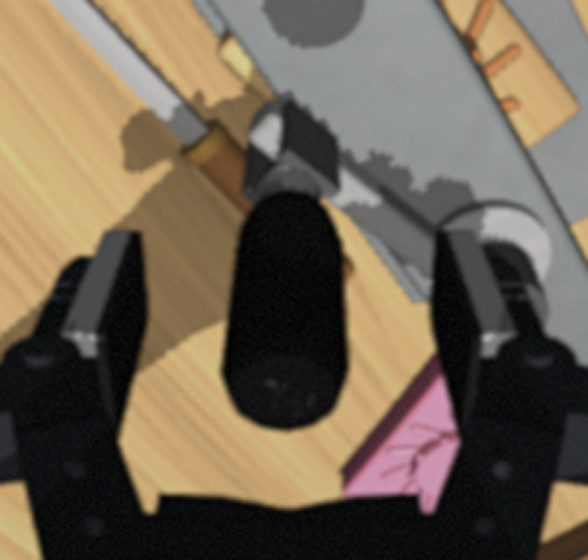

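The sleeve stands free, centred between the open fingers. I'll retreat straight up.

Emit:
apply_moves --series '[[[0,-0.02,0,0],[0,-0.045,0,0],[0,-0.075,0,0],[0,-0.11,0,0],[0,-0.14,0,0]]]'

```text
time: 15.25
tcp_pos: [564.5, 168.3, 382.3]
eef_rot: [0.714, -0.209, 0.175, -0.644]
force: [0.6, 0.4, 0.1]
finger_gap: 0.648
```

```bash
python3 wind.py 2 84 4
```

```text
t 15.25 th 98.1 r 90.6 z 382.3 Frad(out+) 0.3 Ftan(cw+) 0.6 Fz 0.1 gap 0.648 ytool [-0.073 -0.082 -0.994] j [-0.86  0.37  0.65  1.71 -0.17  1.23 -0.72]
[[0.0139, 0.1398, 0.0153, 0], [0.0164, 0.1396, 0.0169, 0], [0.0189, 0.1394, 0.0184, 0], [0.0215, 0.1392, 0.0198, 0], [0.0241, 0.139, 0.0211, 0]]
```

Emit:
apply_moves --series '[[[-0.03,0,0.015,0],[-0.07,0,0.035,0],[-0.11,0,0.055,0],[-0.15,0,0.07,0],[-0.16,0,0.077,0]]]'

```text
time: 15.75
tcp_pos: [464.3, 322.9, 376.4]
eef_rot: [0.715, -0.207, 0.171, -0.646]
force: [0.1, 0.1, 0.2]
finger_gap: 0.647
```

```bash
python3 - <<'E'
from h import *
from bench import *
c=capture("scene"); pickle.dump(c,open("s11.pkl","wb"))
t=capture("top"); pickle.dump(t,open("t11.pkl","wb"))
a=cv2.resize(c["pixels"][130:240,230:340],None,fx=5.3,fy=5.3,interpolation=cv2.INTER_CUBIC)
cv2.imwrite("pics/s11.png",a[:,:,::-1])
cv2.imwrite("pics/t11.png",cv2.resize(t["pixels"][120:260,110:320],None,fx=3.5,fy=3.5,interpolation=cv2.INTER_CUBIC)[:,:,::-1])
# handle axis in scene: dark sleeve
ax=np.array([577.8,80.]);
for th in(106.3,):
    u=np.array([np.cos(np.radians(th)),np.sin(np.radians(th))])
    for z in(213,228,279):print(z,proj(c,np.r_[ax+80*u,z]).round(1),proj(t,np.r_[ax+80*u,z]).round(1))
for n,cc,b in(("s",c,(275,320,130,165)),("t",t,(205,245,165,200))):
    px=cc["pixels"].astype(int);m=(px.max(2)<62).astype(np.uint8);M=np.zeros_like(m);M[b[2]:b[3],b[0]:b[1]]=m[b[2]:b[3],b[0]:b[1]]
    k,l,st,ce=cv2.connectedComponentsWithStats(M)
    for i in range(1,k):
        if st[i,4]>20: print(n,st[i],ce[i].round(1))
o=pickle.load(open("top0.pkl","rb"))
d=np.abs(o["pixels"].astype(int)-t["pixels"]).max(2)>45
print(get_state()["force"])
# plaque-colour region and others: changes
cv2.imwrite("pics/diff.png",(d*255).astype(np.uint8))
E
```

```text
213 [[296.6 152.3]] [[215.5 186. ]]
228 [[296.9 147.9]] [[215.1 185.7]]
279 [[297.7 132.4]] [[213.9 184.7]]
s [295 133   6  16  87] [297.3 140.3]
s [315 147   5  18  81] [316.9 156.4]
s [294 153   6   7  29] [297.  155.4]
t [212 184   8   6  21] [215.9 187.1]
[ 0.45558369 -1.28854957  0.10217695]
```

View pics/s11.png

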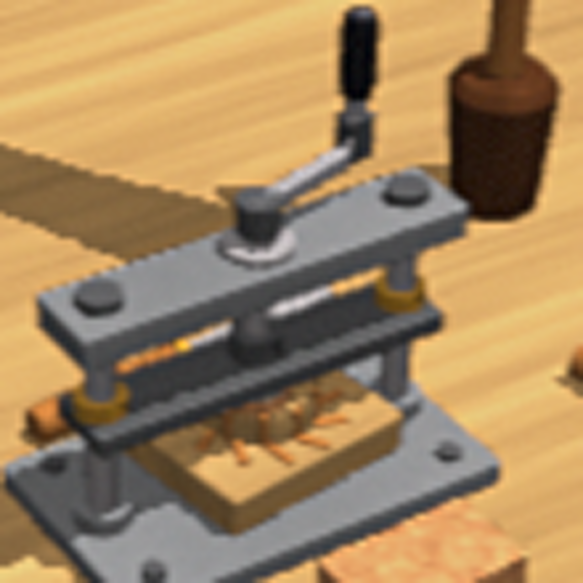

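View pics/t11.png

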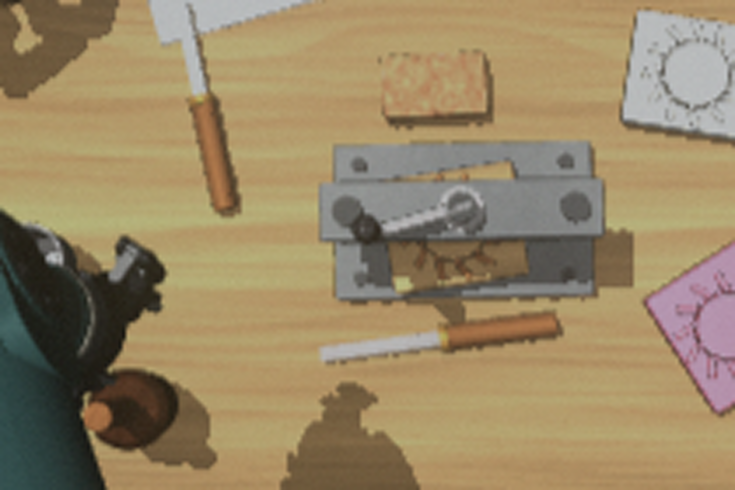

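View pics/diff.png

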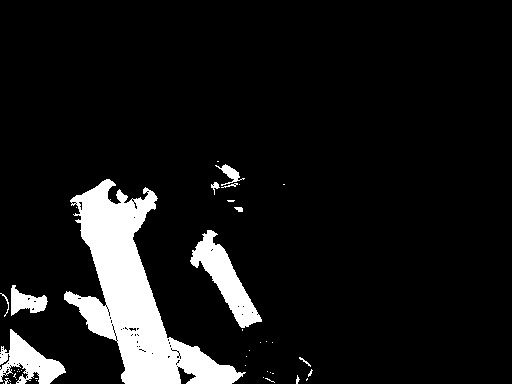

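The scene view shows the handle upright, with its sleeve at (297,133–149) where an upright handle should project. The pad is down on the boss. The before/after difference of the top view shows only the arm, its shadow and the crank changed. I'm handing in.

```bash
python3 -c "
from bench import *
print(sign_off(),get_state()['time'])"
```

```text
the job is handed in; nothing more can be done
the job is handed in; nothing more can be done
```

The press is clamped, the handle is upright and the gripper is clear, handed in at about 16 s of robot time. I estimate the clamp at about 70 N; nothing measured it directly.

- **Handle:** I swung it up to its stop. During the swing the pads slid about 8 mm past the sleeve's axis, so I unloaded, opened and re-gripped before winding. After winding, a 16 N outward push moved it only 0.7 mm, and the last scene picture shows it standing vertical.
- **Clamping:** I wound it clockwise about 313°. The drag rose from about 8 N free to about 14 N, which suggests about 74 N of clamping. The crank turned about 35° past the estimated touch, which suggests about 67 N. The touch point comes from the force trend and is good to a few degrees, and the force readings scatter by about 1 N. Each estimate could therefore be off by 10 N or so, far below 150 N.
- **Surroundings:** Comparing the first and last top views, only the arm, its shadow and the crank differ, and the plaque's visible edges are unchanged. The arm and its shadow hide some areas in those views, including around the mallet. The wrist force was near zero at the end.

The tool ended tilted by about 6°, because each move under load started from the slightly tilted measured pose. The tilt caused no contact.

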